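Lay out the supplies at the repair bench

TASK

Lay out the supplies for the board repair: stand the yellow-lidded tin in the middle of the pink coaster with the solder reel (silver wire) centred on top of the tin, stand the white dispenser with the steel top in the middle of the blue coaster, and stand the green-capped bottle on the mat exactly halfway between the two coasters. Keep all four upright the whole time, and leave the red-capped bottle and the copper-wire reel where they stand.

Things in the scene. Friction and masses are not known exactly. Their poses are not given: they have to be found in the camera images.
- tin: loose low round flux tin, bare metal below, flat yellow lid; 56 mm diameter (the lower half 55), 26 mm tall, about 0.09 kg; stands on the bare bench. Origin: centre of its underside; z up.
- solder_reel: loose reel of solder standing on end: silver wire between white flanges; grips as a plain cylinder 42 mm in diameter, 36 mm tall, flat top and bottom, about 0.11 kg. Origin: centre of its underside; z up.
- dispenser: loose white round plastic dispenser with a broad steel push top and black collar; white part 46 mm diameter up to 68 mm height, top 38 mm diameter, 90 mm tall in all, about 0.14 kg. Origin: centre of its underside; z up.
- green_bottle: loose slim white bottle with a green cap; white part 38 mm diameter, straight up to 60 mm height, cap 26 mm diameter, 84 mm tall in all, about 0.07 kg. Origin: centre of its underside; z up.
- red_bottle: loose bottle like the green-capped one (same sizes) but with a red cap; not to be moved. Origin: centre of its underside; z up.
- copper_reel: loose reel like the solder reel (same sizes) but copper-coloured wire between black flanges; not to be moved. Origin: centre of its underside; z up.
- pink_coaster: fixed flat pink round coaster on the mat, 80 mm diameter, its top 4 mm above the bench. Origin: its centre, at bench level.
- blue_coaster: fixed flat blue round coaster on the mat, 80 mm diameter, its top 4 mm above the bench. Origin: its centre, at bench level. The two coasters' centres are 300 mm apart, pink on the left or on the right.
- mat: fixed thin black mat, 320 by 460 mm, under 1 mm thick (things on it stand practically at bench level), with a green circuit board (100 by 160 mm, up to 19 mm high) fixed on its far half. Origin: the point exactly midway between the two coasters' centres, at bench level; x points to the board, whose near edge is 125 mm from the origin; y runs along the line through both coasters.
Not all that is in view belongs to the job. Several things look just like the pink_coaster: the one meant starts nearest to the robot's base. What is shaped like the green_bottle but turquoise is not meant.

How it is judged:
By the outcome, as a careful person would: the job done as asked, in the order asked, and still so for the second after the job is handed in, with the robot touching nothing.
It also fails if it takes over 106 s, if anything falls off the work surface, if the arm or the gripper's body presses on something with over 40 N, if the wrist force passes 120 N, or if a joint passes its speed limit or range.

ROBOT

A 7-joint arm with a two-finger parallel gripper is mounted at the origin on the work surface. World frame = base frame: x ahead of the robot, y to its left, z up, the work surface at z = 0. Lengths are in m, angles in rad, forces in N, time in s.
With the tool pointing down it reaches from about 0.4 to 0.85 m from the base axis. Payload 10.4 kg.
Tool frame: the origin (TCP) lies between the finger pads; the fingertips stand r.nose_length ahead of it and the grasp point (between the pads) lies 6 mm ahead of it (r.nose_length is the distance from the TCP to the fingertips, in m); z points along the fingers, x is the direction in which the jaws open and shut, and the axes are right-handed (so a half turn about z gives the same grasp; the last joint's range is limited). The gripper opens to 87 mm and grips with 3 to 60 N. Pads are 19 mm wide; open, the fingers measure 117 mm over their backs; the gripper's body (75 mm by 190 mm) begins 51 mm behind the grasp point.
Start: joints at [-1.231, 0.332, -0.065, 1.46, 0.022, 1.35, -0.088], TCP at [0.222, 0.584, 0.248] pointing down, gripper open.
Joint ranges: [-2.6, 2.6], [-0.5, 2.12], [-1.47, 1.34], [0.16, 2.42], [-1.27, 4.41], [0.06, 2.06], [-2.6, 2.6]. Speed limits (rad/s): [2.22, 2.22, 2.79, 2.79, 3.14, 3.14, 3.14].

INTERFACE

Orientations are given as a unit quaternion [x, y, z, w].
In Python, from bench import r gives the robot as it stands. The module is installed in compiled form; this text tells all that it offers.
- The arm moves only by the shell command python3 -m creep 'ROWS' [OPENING] [FORCE]. ROWS is JSON, a list of rows, each an object of numbers: "x", "y", "z": the shift along the world's x, y, z in m; "spin": the turn about the world's z in degrees. In form: [{"x": .., "y": .., "z": .., "spin": ..}, ...]. A call has 1 to 12 rows; each row is the pose to reach, as a shift and turn from the pose commanded when the call began; what a row does not reach only later rows make up. A row lasts 1/8 s, in which the tool goes at most 62.5 mm and 10.7 degrees, less where a joint would pass 70% of its speed; a pose out of reach is approached as far as the arm can. A call with a gripper value outside its range is refused whole. OPENING is the finger opening in m, from 0 to 0.087, set as the call begins (- or left out, the last holds). The fingers move at their own pace and stop on an object; FORCE is the grip in N (left out, the last holds). Time passes only in rows, so rows that repeat a pose let the fingers close. It gives the time, the measured TCP pose, the force and the opening at its end, in the units of the state.
- r.read_state(): the state, without advancing time (a new reading comes with each control period).
- r.camera(name): name is "scene" or "top" or "wrist"; returns a dict with "pixels" (384x512x3 uint8, blue, green, red), "z_map" (384x512 float32, m along the optical axis (not along the pixel's ray), 0 where there is no reading), "K" (3x3 intrinsics, pixels), "k1" (the pictures are not rectified: a ray, as slopes to the right and down, at radius r is drawn at 1 + k1 r^2 times it, then the intrinsics apply), "R" (3x3) and "t" (3): a world point X has camera coordinates R X + t. Camera axes: x right, y down, z forward; pixel columns grow to the right and rows downward; lengths in m; the calibration is good to about 2 mm. A picture is of the moment at which its call begins.
- r.close_job(): hands the job in, once; it reports no verdict.
The state is a dict: "time": time; "joint_positions": joint angles; "joint_vel": joint speeds; "joint_torque": joint torques, N m; "ee_pos": TCP position; "eef_rot": TCP orientation; "ft_force": force on the tool from outside, world axes, zero at the start; "torque": the same for the moment, N m; "width": finger opening in m.
Only numpy, scipy, OpenCV 4.12 (cv2) and the standard library are available. Lean on these libraries where they do the work, as an engineer would, in place of code of your own. Each camera call takes 0.05 s, during which the arm holds its last target. There are 200 camera calls.

## Working session

There is one attempt and no reset: what is moved stays moved. The work goes in short steps, Python scripts to look and compute and a shell command to move; the robot and the scene stay as the last step left them, time stands still between calls to the robot, and variables do not carry over. Pictures are saved under pics/ and viewed, about 12 in all and at most 16, crops included, and the job is handed in when it is done.

```bash
mkdir -p pics; cat > h.py <<'E'
import numpy as np, cv2
from bench import r
def snap(n,f=None):
    c=r.camera(n)
    if f: cv2.imwrite('pics/'+f,c['pixels'])
    return c
def ray(c,u,v):
    K=c['K'];d=np.array([c['k1'],0,0,0,0],float)
    p=cv2.undistortPoints(np.array([[[u,v]]],float),K,d)[0,0]
    R=np.array(c['R']);o=-R.T@np.array(c['t']);return o,R.T@np.array([p[0],p[1],1.])
def onplane(c,u,v,z):
    o,d=ray(c,u,v);return o+d*(z-o[2])/d[2]
def bydepth(c,u,v):
    o,d=ray(c,u,v);return o+d*float(c['z_map'][int(round(v)),int(round(u))])
E
python3 - <<'E'
from h import *
for n in('scene','top'):
    c=snap(n,n+'1.png');print(n,c['K'].tolist() if hasattr(c['K'],'tolist') else c['K'],c['k1'],(-np.array(c['R']).T@c['t']).round(3))
s=r.read_state();print(s['time'],s['ee_pos'],s['eef_rot'],s['width'],r.nose_length)
E
```

```text
scene [[393.53224102036467, 0.0, 254.76508138176519], [0.0, 393.53224102036467, 189.91825865226738], [0.0, 0.0, 1.0]] -0.03697812140024531 [ 0.896 -0.399  0.805]
top [[361.3368845010361, 0.0, 260.70969088633785], [0.0, 361.3368845010361, 191.21340221012355], [0.0, 0.0, 1.0]] -0.02522235460322519 [0.392 0.009 0.926]
0.1 [0.22168321 0.58404573 0.24683649] [ 8.23057082e-01  5.67958311e-01 -5.04308175e-04  3.77132484e-04] 0.08708771841227221 0.025
```

View pics/scene1.png

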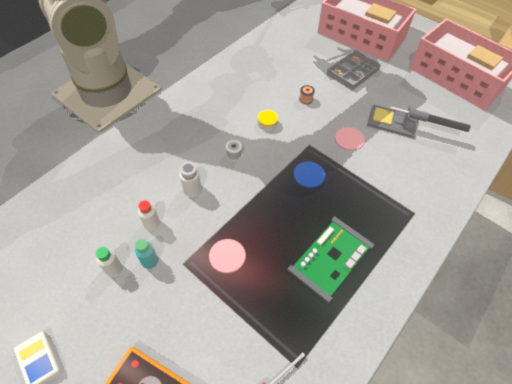

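View pics/top1.png

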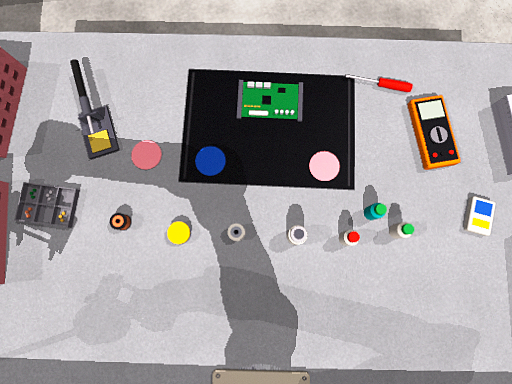

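The scene view shows the pink and blue coasters on the mat at (228,255) and (310,174). In the top view they are at (324,166) and (210,160). The off-mat pink disc at top (146,155) is farther from the base. Also in the top view are the tin (178,233), silver reel (236,232), dispenser (298,235), red cap (353,238), green cap (407,229) and turquoise bottle (376,211).

```bash
cat > m.py <<'E'
from h import *
def mask(c,lo,hi):
    h=cv2.cvtColor(c['pixels'],cv2.COLOR_BGR2HSV);return cv2.inRange(h,lo,hi)
C={'pink':((165,30,120),(180,255,255),.004),'pink0':((0,30,120),(5,255,255),.004),'blue':((105,120,60),(125,255,255),.004),'tin':((24,150,120),(33,255,255),.026),
 'red':((0,200,120),(5,255,255),.084),'green':((55,150,80),(75,255,255),.084)}
if __name__=='__main__':
  for n in('top','scene'):
    c=snap(n)
    for k,(lo,hi,z) in C.items():
        N,_,st,ce=cv2.connectedComponentsWithStats(mask(c,lo,hi))
        for i in range(1,N):
            if 40<st[i,4]<1500: u,v=ce[i];p=onplane(c,u,v,z);print(n,k,ce[i].round(1),st[i,2:5],p.round(4),'dz',bydepth(c,u,v).round(3), 'd',np.hypot(*p[:2]).round(3))
  c=snap('top')
  for k,u,v,z in(('reel',236,232,.036),('disp',298,235,.09),('cu',120,221,.036),('turq',378,211,.084),('base',263,378,0)):
    print(k,onplane(c,u,v,z).round(4),bydepth(c,u,v).round(3))
  im=cv2.resize(c['pixels'][140:260,90:430],None,fx=2.3,fy=2.3,interpolation=cv2.INTER_CUBIC);cv2.imwrite('pics/crop.png',im)
E
python3 m.py
```

```text
top pink [ 9.2 95.5] [  27  111 1390] [0.7991 0.7112 0.004 ] dz [0.783 0.683 0.041] d 1.07
top pink [145.9 154.3] [ 31  30 730] [0.6414 0.3179 0.004 ] dz [0.641 0.317 0.005] d 0.716
top pink [323.8 165.7] [ 31  30 722] [ 0.6232 -0.1516  0.004 ] dz [ 0.623 -0.152  0.004] d 0.641
top pink [  3.  227.4] [  9 103 643] [0.4382 0.6733 0.004 ] dz [0.438 0.667 0.013] d 0.803
top pink0 [394.9  84.4] [ 35  15 320] [ 0.8581 -0.3482  0.004 ] dz [ 0.847 -0.34   0.025] d 0.926
top pink0 [353.5 236.3] [ 13  12 109] [ 0.4409 -0.2267  0.004 ] dz [ 0.437 -0.207  0.081] d 0.496
top blue [210.  160.4] [ 31  30 730] [0.6294 0.1474 0.004 ] dz [0.63  0.148 0.003] d 0.646
top blue [483.  207.7] [ 19  17 209] [ 0.5231 -0.5658  0.004 ] dz [ 0.52  -0.554  0.023] d 0.771
top tin [100.1 134.6] [20  9 99] [0.6855 0.4351 0.026 ] dz [0.688 0.438 0.019] d 0.812
top tin [480.5 222.9] [ 18  11 117] [ 0.481  -0.5427  0.026 ] dz [ 0.481 -0.545  0.023] d 0.725
top tin [178.  232.4] [ 23  22 387] [0.4378 0.2144 0.026 ] dz [0.438 0.214 0.029] d 0.488
top red [394.9  84.6] [ 34  14 294] [ 0.8172 -0.3171  0.084 ] dz [ 0.847 
[... 1019 characters left out ...]
10 84] [ 0.639 -0.434  0.004] dz [ 0.648 -0.433  0.032] d 0.772
scene pink0 [138.5 378.4] [12 12 42] [ 0.6663 -0.4456  0.004 ] dz [ 0.675 -0.444  0.035] d 0.802
scene blue [308.9 174.2] [ 32  26 653] [0.63   0.1458 0.004 ] dz [0.63  0.146 0.003] d 0.647
scene blue [ 31.6 374.9] [13 14 85] [ 0.51   -0.5744  0.004 ] dz [ 0.52  -0.57   0.025] d 0.768
scene tin [267.3 117.9] [ 20  15 237] [0.4397 0.2111 0.026 ] dz [ 0.896 -0.399  0.805] d 0.488
reel [0.4422 0.0697 0.036 ] [0.442 0.07  0.038]
disp [ 0.4361 -0.0768  0.09  ] [ 0.436 -0.077  0.091]
cu [0.4611 0.3577 0.036 ] [0.461 0.358 0.035]
turq [ 0.4973 -0.265   0.084 ] [ 0.497 -0.264  0.086]
base [ 0.0964 -0.0057  0.    ] [ 0.1   -0.006  0.011]
```

View pics/crop.png

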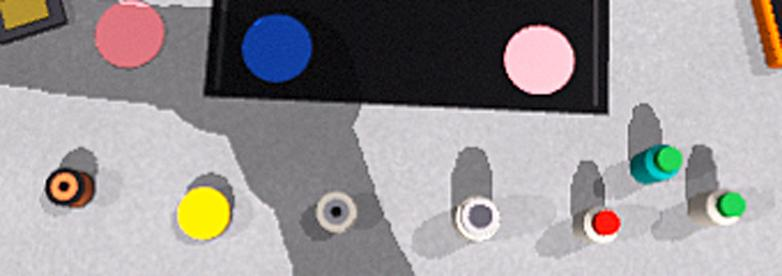

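```bash
python3 -m creep '[{"x":0.027,"y":-0.046,"z":0,"spin":-5},{"x":0.054,"y":-0.093,"z":0,"spin":-10},{"x":0.081,"y":-0.139,"z":-0.01,"spin":-15},{"x":0.108,"y":-0.186,"z":-0.02,"spin":-20},{"x":0.135,"y":-0.232,"z":-0.03,"spin":-25},{"x":0.162,"y":-0.279,"z":-0.04,"spin":-30},{"x":0.19,"y":-0.325,"z":-0.05,"spin":-35},{"x":0.216,"y":-0.371,"z":-0.06,"spin":-40},{"x":0.216,"y":-0.371,"z":-0.06,"spin":-40},{"x":0.216,"y":-0.371,"z":-0.06,"spin":-40},{"x":0.216,"y":-0.371,"z":-0.06,"spin":-40}]' 0.087 20
python3 - <<'E'
from m import *
c=snap('wrist','w1.png');lo,hi,z=C['tin']
N,_,st,ce=cv2.connectedComponentsWithStats(mask(c,lo,hi))
for i in range(1,N):
    if st[i,4]>200: print(ce[i],st[i],onplane(c,*ce[i],.026),bydepth(c,*ce[i]))
print(r.read_state()['ee_pos'],r.read_state()['joint_positions'])
E
```

```text
time: 1.62
ee_pos: [0.4373, 0.2146, 0.1878]
eef_rot: [0.967, 0.253, 0.0, -0.0]
ft_force: [0.5, 0.3, 0.2]
width: 0.0869
[255.20020325 181.09857724] [ 230  156   51   50 1968] [0.43760052 0.21425935 0.026     ] [0.43773653 0.21401892 0.02498228]
[0.43734431 0.21452329 0.18773488] [-0.80987874  0.06603544  0.27168464  1.9090168  -0.01945626  1.16865886
 -0.01889645]
```

View pics/w1.png

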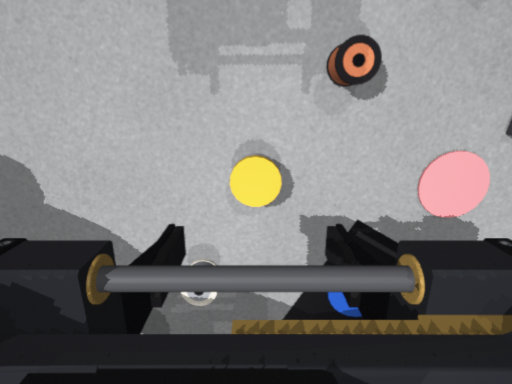

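The wrist view shows the tin centred at (255,181), which agrees with the top view to under 1 mm. Descending to grip it.

```bash
python3 -m creep '[{"z":-0.045},{"z":-0.09},{"z":-0.125},{"z":-0.145},{"z":-0.155},{"z":-0.159},{"z":-0.159},{"z":-0.159}]' 0.087 20
python3 -m creep '[{"z":0},{"z":0},{"z":0},{"z":0},{"z":0},{"z":0}]' 0.045 20
```

```text
invalid input at $[0]: expected keys x, y, z, spin
invalid input at $[0]: expected keys x, y, z, spin
```

```bash
python3 -m creep '[{"x":0,"y":0,"z":-0.045,"spin":0},{"x":0,"y":0,"z":-0.09,"spin":0},{"x":0,"y":0,"z":-0.125,"spin":0},{"x":0,"y":0,"z":-0.145,"spin":0},{"x":0,"y":0,"z":-0.155,"spin":0},{"x":0,"y":0,"z":-0.159,"spin":0},{"x":0,"y":0,"z":-0.159,"spin":0},{"x":0,"y":0,"z":-0.159,"spin":0}]' 0.087 20
python3 -m creep '[{"x":0,"y":0,"z":0,"spin":0},{"x":0,"y":0,"z":0,"spin":0},{"x":0,"y":0,"z":0,"spin":0},{"x":0,"y":0,"z":0,"spin":0},{"x":0,"y":0,"z":0,"spin":0},{"x":0,"y":0,"z":0,"spin":0}]' 0.045 20
```

```text
time: 2.68
ee_pos: [0.4382, 0.2137, 0.0293]
eef_rot: [0.968, 0.252, 0.001, -0.0]
ft_force: [-0.4, 0.6, 0.4]
width: 0.087
time: 3.42
ee_pos: [0.4378, 0.2134, 0.0286]
eef_rot: [0.968, 0.252, 0.0, -0.0]
ft_force: [0.2, -0.9, 0.8]
width: 0.0556
```

```bash
python3 -m creep '[{"x":0,"y":0,"z":0.015,"spin":0},{"x":0,"y":0,"z":0.04,"spin":0},{"x":0.01,"y":-0.02,"z":0.07,"spin":0},{"x":0.03,"y":-0.06,"z":0.09,"spin":-4},{"x":0.053,"y":-0.105,"z":0.09,"spin":-8},{"x":0.076,"y":-0.15,"z":0.09,"spin":-12},{"x":0.1,"y":-0.195,"z":0.09,"spin":-16},{"x":0.122,"y":-0.24,"z":0.09,"spin":-20},{"x":0.145,"y":-0.285,"z":0.08,"spin":-24},{"x":0.168,"y":-0.33,"z":0.07,"spin":-28},{"x":0.18,"y":-0.355,"z":0.06,"spin":-30},{"x":0.185,"y":-0.365,"z":0.05,"spin":-32}]' - 20
python3 -m creep '[{"x":0,"y":0,"z":0,"spin":0},{"x":0,"y":0,"z":0,"spin":0},{"x":0,"y":0,"z":0,"spin":0}]'
python3 - <<'E'
from m import *
c=snap('top','t2.png')
for k in('pink','tin'):
    lo,hi,z=C[k];N,_,st,ce=cv2.connectedComponentsWithStats(mask(c,lo,hi))
    for i in range(1,N):
        if st[i,4]>100: print(k,ce[i],st[i],onplane(c,*ce[i],z if k=='pink' else .074))
c=snap('wrist','w2.png')
for k in('pink','pink0','tin'):
    lo,hi,z=C[k];N,_,st,ce=cv2.connectedComponentsWithStats(mask(c,lo,hi))
    for i in range(1,N):
        if st[i,4]>100: print('w',k,ce[i],st[i],onplane(c,*ce[i],z),bydepth(c,*ce[i]))
E
```

```text
time: 4.92
ee_pos: [0.623, -0.1534, 0.0788]
eef_rot: [1.0, -0.026, 0.0, 0.0]
ft_force: [-0.8, 0.2, -1.2]
width: 0.0557
time: 5.3
ee_pos: [0.623, -0.1503, 0.0792]
eef_rot: [1.0, -0.023, 0.0, -0.0]
ft_force: [-0.9, -0.0, -1.3]
width: 0.0554
pink [ 9.08714919 95.78064993] [   0   46   27  111 1354] [0.7983543  0.71128127 0.004     ]
pink [145.93070652 154.42255435] [131 140  31  30 736] [0.64113305 0.31777111 0.004     ]
pink [  3.00786164 227.30503145] [  0 180   9 104 636] [0.43842647 0.67344022 0.004     ]
tin [ 99.12883436 140.75460123] [ 89 130  22  22 326] [0.65406609 0.41316081 0.074     ]
tin [480.46218487 222.94117647] [472 218  18  11 119] [ 0.47629173 -0.51326371  0.074     ]
w pink [258.19565217 188.66135946] [ 204  163  103   67 3266] [ 0.62680088 -0.13346085  0.004     ] [ 0.62679897 -0.13371836  0.00314056]
w tin [244.46606335 237.43325792] [207 227  70  20 884] [ 0.61534055 -0.16300148  0.026     ] [ 0.61841664 -0.13904187  0.07486854]
w tin [239.82460733 261.63350785] [206 258  73   7 382] [ 0.61075676 -0.18250498  0.026     ] [ 0.61504635 -0.15330173  0.07522976]
w tin [256.59174312 295.44495413] [233 292  47   8 218] [ 0.62178242 -0.21249272  0.026     ] [ 0.62319082 -0.17594031  0.07464299]
```

View pics/w2.png

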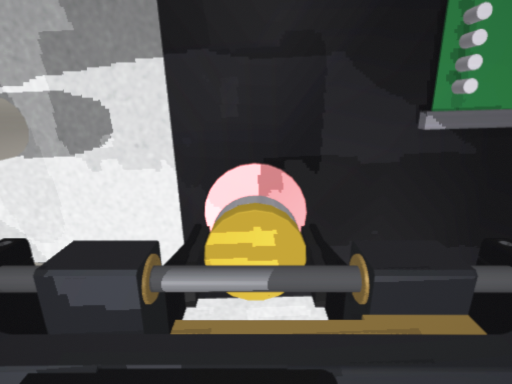

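The tin hangs level above the coaster: lid at (255,250), pink rim around (255,210). Lowering it now.

```bash
python3 -m creep '[{"x":0,"y":0,"z":-0.02,"spin":0},{"x":0,"y":0,"z":-0.035,"spin":0},{"x":0,"y":0,"z":-0.042,"spin":0},{"x":0,"y":0,"z":-0.045,"spin":0},{"x":0,"y":0,"z":-0.0462,"spin":0},{"x":0,"y":0,"z":-0.0462,"spin":0},{"x":0,"y":0,"z":-0.0462,"spin":0}]'
python3 -m creep '[{"x":0,"y":0,"z":0,"spin":0},{"x":0,"y":0,"z":0,"spin":0},{"x":0,"y":0,"z":0,"spin":0},{"x":0,"y":0,"z":0,"spin":0},{"x":0,"y":0,"z":0.01,"spin":0},{"x":0,"y":0,"z":0.04,"spin":0},{"x":0,"y":0,"z":0.09,"spin":0},{"x":-0.02,"y":0.03,"z":0.13,"spin":0},{"x":-0.05,"y":0.06,"z":0.14,"spin":0},{"x":-0.08,"y":0.1,"z":0.14,"spin":0},{"x":-0.11,"y":0.14,"z":0.14,"spin":0},{"x":-0.14,"y":0.18,"z":0.14,"spin":0}]' 0.075
python3 -m creep '[{"x":-0.03,"y":0.03,"z":0,"spin":0},{"x":-0.041,"y":0.04,"z":0,"spin":0},{"x":-0.041,"y":0.04,"z":0,"spin":0},{"x":-0.041,"y":0.04,"z":0,"spin":0},{"x":-0.041,"y":0.04,"z":0,"spin":0}]' 0.075
python3 - <<'E'
from m import *
for n in('top','scene'):
    c=snap(n)
    for k in('pink','pink0','tin'):
        lo,hi,z=C[k];N,_,st,ce=cv2.connectedComponentsWithStats(mask(c,lo,hi))
        for i in range(1,N):
            if 100<st[i,4]<900: print(n,k,ce[i],st[i],onplane(c,*ce[i],.03 if k=='tin' else z))
c=snap('wrist','w3.png');g=cv2.medianBlur(cv2.cvtColor(c['pixels'],cv2.COLOR_BGR2GRAY),3)
ci=cv2.HoughCircles(g,cv2.HOUGH_GRADIENT,1,20,param1=100,param2=18,minRadius=12,maxRadius=35)
for u,v,q in ci[0]: print(u,v,q,onplane(c,u,v,.036),bydepth(c,u,v))
E
```

```text
time: 6.28
ee_pos: [0.6232, -0.1517, 0.0327]
eef_rot: [1.0, -0.024, 0.0, 0.0]
ft_force: [0.4, -0.7, -0.4]
width: 0.0555
time: 7.78
ee_pos: [0.4819, 0.0294, 0.1731]
eef_rot: [1.0, -0.024, 0.001, -0.0]
ft_force: [-0.5, 1.1, -0.4]
width: 0.0751
time: 8.4
ee_pos: [0.4423, 0.0675, 0.1724]
eef_rot: [1.0, -0.025, 0.0, 0.0]
ft_force: [0.1, 0.5, -0.2]
width: 0.0753
top pink [145.93070652 154.42255435] [131 140  31  30 736] [0.64113305 0.31777111 0.004     ]
top pink [323.11111111 168.7254902 ] [309 151  31  30 306] [ 0.61494011 -0.14975962  0.004     ]
top pink [  2.94380165 227.4446281 ] [  0 181   9 103 605] [0.43806354 0.67355738 0.004     ]
top pink0 [394.75077882  84.43302181] [378  77  35  15 321] [ 0.8580157  -0.34775351  0.004     ]
top pink0 [353.51851852 236.37962963] [347 231  13  12 108] [ 0.44078939 -0.22675649  0.004     ]
top tin [ 99.18209877 140.76851852] [ 89 130  22  22 324] [0.66755072 0.43391378 0.03      ]
top tin [325.06179775 163.36797753] [315 153  21  22 356] [ 0.62283437 -0.15032032  0.03      ]
top tin [480.53389831 222.94915254] [472 218  18  11 118] [ 0.4806127  
[... 168 characters left out ...]
7  30  23 275] [0.63605945 0.31979571 0.004     ]
scene pink0 [144.20261438 205.75163399] [137 199  14  15 153] [ 0.38688199 -0.18726541  0.004     ]
scene pink0 [226.19060052 261.19843342] [209 243  37  30 383] [ 0.6310891  -0.16458288  0.004     ]
scene tin [227.0122449  249.67755102] [215 238  25  25 490] [ 0.62296511 -0.15133411  0.03      ]
255.5 185.5 13.8 [0.44319754 0.06971672 0.036     ] [0.44318434 0.0694244  0.03498608]
431.5 101.5 33.3 [0.60464258 0.13994489 0.036     ] [0.62339901 0.13895198 0.00362024]
212.5 41.5 16.5 [0.4131771  0.19838279 0.036     ] [ 0.40867888  0.20509312 -0.00052382]
239.5 161.5 13.4 [0.42914489 0.09429242 0.036     ] [ 0.42677595  0.0870237  -0.00068333]
```

View pics/w3.png

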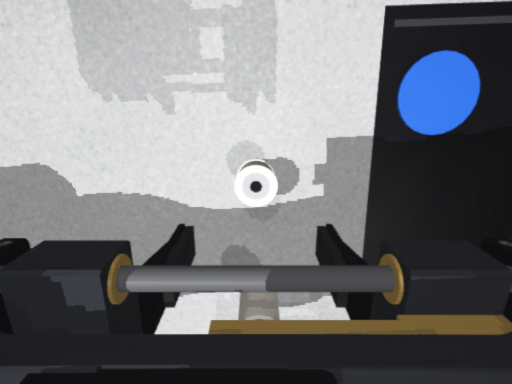

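Tin measured at (0.623,-0.151), centred on the coaster. In the wrist view the reel is centred at (256,186), i.e. (0.443,0.0695).

```bash
python3 -m creep '[{"x":0.0005,"y":0.002,"z":-0.045,"spin":0},{"x":0.0005,"y":0.002,"z":-0.09,"spin":0},{"x":0.0005,"y":0.002,"z":-0.115,"spin":0},{"x":0.0005,"y":0.002,"z":-0.13,"spin":0},{"x":0.0005,"y":0.002,"z":-0.138,"spin":0},{"x":0.0005,"y":0.002,"z":-0.1415,"spin":0},{"x":0.0005,"y":0.002,"z":-0.1415,"spin":0},{"x":0.0005,"y":0.002,"z":-0.1415,"spin":0}]' 0.075 20
python3 -m creep '[{"x":0,"y":0,"z":0,"spin":0},{"x":0,"y":0,"z":0,"spin":0},{"x":0,"y":0,"z":0,"spin":0},{"x":0,"y":0,"z":0,"spin":0},{"x":0,"y":0,"z":0,"spin":0},{"x":0,"y":0,"z":0,"spin":0}]' 0.035 20
```

```text
time: 9.55
ee_pos: [0.4427, 0.0705, 0.0314]
eef_rot: [1.0, -0.024, 0.001, -0.0]
ft_force: [-0.3, -0.8, -1.2]
width: 0.0752
time: 10.3
ee_pos: [0.4423, 0.0704, 0.0309]
eef_rot: [1.0, -0.024, 0.0, -0.0]
ft_force: [0.3, 0.7, -0.8]
width: 0.0415
```

```bash
python3 -m creep '[{"x":0,"y":0,"z":0.015,"spin":0},{"x":0,"y":0,"z":0.045,"spin":0},{"x":0.015,"y":-0.018,"z":0.075,"spin":0},{"x":0.045,"y":-0.055,"z":0.09,"spin":0},{"x":0.075,"y":-0.092,"z":0.09,"spin":0},{"x":0.105,"y":-0.128,"z":0.09,"spin":0},{"x":0.135,"y":-0.165,"z":0.09,"spin":0},{"x":0.16,"y":-0.196,"z":0.08,"spin":0},{"x":0.175,"y":-0.214,"z":0.07,"spin":0},{"x":0.1805,"y":-0.2205,"z":0.06,"spin":0},{"x":0.1805,"y":-0.2205,"z":0.05,"spin":0},{"x":0.1805,"y":-0.2205,"z":0.05,"spin":0}]' - 20
python3 -m creep '[{"x":0,"y":0,"z":0,"spin":0},{"x":0,"y":0,"z":0,"spin":0},{"x":0,"y":0,"z":0,"spin":0}]'
python3 - <<'E'
from m import *
c=snap('wrist','w4.png')
E
```

```text
time: 11.8
ee_pos: [0.622, -0.1487, 0.0802]
eef_rot: [1.0, -0.024, -0.001, -0.0]
ft_force: [0.5, 0.4, -0.6]
width: 0.0417
time: 12.18
ee_pos: [0.6229, -0.15, 0.0813]
eef_rot: [1.0, -0.024, 0.0, -0.0]
ft_force: [0.9, 0.3, -0.8]
width: 0.0415
```

View pics/w4.png

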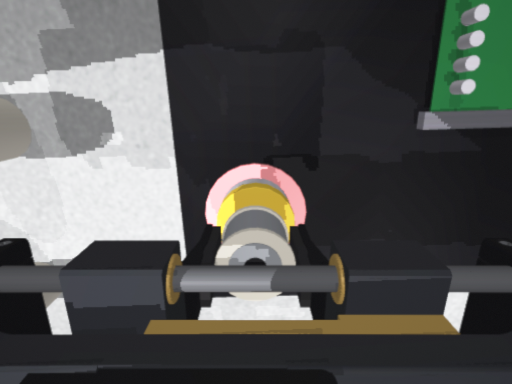

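The reel is centred over the tin laterally (about x=256 for both). Lowering.

```bash
python3 -m creep '[{"x":0,"y":0,"z":-0.008,"spin":0},{"x":0,"y":0,"z":-0.014,"spin":0},{"x":0,"y":0,"z":-0.017,"spin":0},{"x":0,"y":0,"z":-0.019,"spin":0},{"x":0,"y":0,"z":-0.0197,"spin":0},{"x":0,"y":0,"z":-0.0197,"spin":0},{"x":0,"y":0,"z":-0.0197,"spin":0}]'
python3 -m creep '[{"x":0,"y":0,"z":0,"spin":0},{"x":0,"y":0,"z":0,"spin":0},{"x":0,"y":0,"z":0,"spin":0},{"x":0,"y":0,"z":0,"spin":0},{"x":0,"y":0,"z":0.01,"spin":0},{"x":0,"y":0,"z":0.04,"spin":0},{"x":0,"y":0,"z":0.09,"spin":0},{"x":-0.02,"y":0.01,"z":0.13,"spin":0},{"x":-0.06,"y":0.025,"z":0.145,"spin":0},{"x":-0.1,"y":0.04,"z":0.145,"spin":0},{"x":-0.14,"y":0.055,"z":0.145,"spin":0},{"x":-0.175,"y":0.07,"z":0.145,"spin":0}]' 0.07
python3 -m creep '[{"x":-0.01,"y":0.003,"z":0,"spin":0},{"x":-0.01,"y":0.003,"z":0,"spin":0},{"x":-0.01,"y":0.003,"z":0,"spin":0},{"x":-0.01,"y":0.003,"z":0,"spin":0}]' 0.07
python3 - <<'E'
from m import *
c=snap('wrist','w5.png');g=cv2.medianBlur(cv2.cvtColor(c['pixels'],cv2.COLOR_BGR2GRAY),3)
ci=cv2.HoughCircles(g,cv2.HOUGH_GRADIENT,1,20,param1=100,param2=18,minRadius=10,maxRadius=50)
for u,v,q in ci[0]: print(u,v,q,onplane(c,u,v,.09),bydepth(c,u,v))
z=c['z_map'];o=np.argwhere((z>0)&(z<z[150:250,200:320][z[150:250,200:320]>0].min()+.006));o=o[(o[:,0]<230)]
v,u=o.mean(0);print('top depth blob',u,v,len(o),bydepth(c,u,v),onplane(c,u,v,.09))
c=snap('top')
im=c['pixels'][130:205,280:370];cv2.imwrite('pics/t5.png',cv2.resize(im,None,fx=6,fy=6,interpolation=cv2.INTER_CUBIC))
E
```

```text
time: 13.1
ee_pos: [0.6229, -0.1502, 0.0613]
eef_rot: [1.0, -0.024, 0.0, 0.0]
ft_force: [-0.0, 1.0, -0.7]
width: 0.0416
time: 14.6
ee_pos: [0.4465, -0.0799, 0.2067]
eef_rot: [1.0, -0.024, 0.0, -0.0]
ft_force: [-0.1, 0.3, -0.1]
width: 0.0699
time: 15.1
ee_pos: [0.4383, -0.0776, 0.2061]
eef_rot: [1.0, -0.025, -0.0, 0.0]
ft_force: [0.1, -0.1, 0.2]
width: 0.0696
405.5 226.5 34.3 [ 0.57936068 -0.11733321  0.09      ] [ 0.60651473 -0.14128838  0.0397606 ]
254.5 188.5 22.9 [ 0.43862095 -0.07267958  0.09      ] [ 0.43860131 -0.07302124  0.08886062]
359.5 284.5 35.8 [ 0.53954732 -0.179273    0.09      ] [ 0.47166229 -0.05115903  0.26737523]
423.5 245.5 38.0 [ 0.59871087 -0.13828078  0.09      ] [ 0.49435376 -0.04361963  0.25908855]
150.5 281.5 36.4 [ 0.32891769 -0.16519648  0.09      ] [ 0.4094295  -0.04646966  0.2681364 ]
258.5 306.5 11.8 [ 0.43626693 -0.20078139  0.09      ] [ 0.43608216 -0.20639872  0.08304365]
309.5 309.5 16.1 [ 0.48921179 -0.20714043  0.09      ] [ 0.49959417 -0.2543194   0.03334287]
241.5 143.5 22.1 [ 0.42943156 -0.03142096  0.09      ] [ 0.4244998  -0.04395657 -0.00192647]<stdin>:6: RuntimeWarning: Mean of empty slice.
  ret = um.true_divide(
Traceback (most recent call last):
  File "h.py", line 14, in bydepth
    o,d=ray(c,u,v);return o+d*float(c['z_map'][int(round(v)),int(round(u))])
                                                   ~~~~~^^^
ValueError: cannot convert float NaN to integer
```

View pics/w5.png

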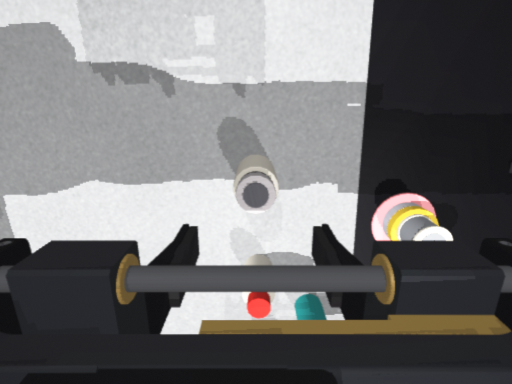

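The wrist view shows the stack standing at about (415,230) and the dispenser's steel top at about (256,194). Next I'll refine the dispenser position and check the reel.

```bash
python3 - <<'E'
from m import *
c=snap('wrist')
hs=cv2.cvtColor(c['pixels'],cv2.COLOR_BGR2HSV);d=bydepth
for n,(a,b,e,f) in {'wrist':(180,212,238,274)}.items():
    m=np.zeros(hs.shape[:2],np.uint8);m[a:b,e:f]=(hs[a:b,e:f,2]<150)*255
    N,_,st,ce=cv2.connectedComponentsWithStats(m)
    for i in range(1,N):
        if st[i,4]>60: print(ce[i],st[i],onplane(c,*ce[i],.09),d(c,*ce[i]))
for n in('top','scene'):
    c=snap(n);u0,v0=(326,163) if n=='top' else (227,245)
    # reel top: points at height .055-.075 near pink
    P=[]
    for v in range(v0-25,v0+25):
        for u in range(u0-25,u0+25):
            p=d(c,u,v)
            if .058<p[2]<.075 and np.hypot(p[0]-.623,p[1]+.151)<.04:P.append(p)
    P=np.array(P);print(n,len(P),P.mean(0),np.percentile(P,[3,97],axis=0)) if len(P) else print(n,'none')
    if n=='top': tp=c['pixels'][135:195,290:365]
    else: sc=c['pixels'][215:275,190:265]
cv2.imwrite('pics/t5.png',cv2.resize(np.hstack([tp,sc]),None,fx=5,fy=5,interpolation=cv2.INTER_CUBIC))
E
```

```text
[255.33084112 194.64672897] [242 182  27  26 535] [ 0.43892923 -0.07849145  0.09      ] [ 0.43890924 -0.07890717  0.08871386]
top 227 [ 0.62219531 -0.14904285  0.06626604] [[ 0.60434275 -0.16684963  0.06320575]
 [ 0.64033013 -0.13146188  0.06917135]]
scene 307 [ 0.62195136 -0.15165614  0.06753376] [[ 0.60320524 -0.16957246  0.06373311]
 [ 0.64009101 -0.13292562  0.0702627 ]]
```

View pics/t5.png

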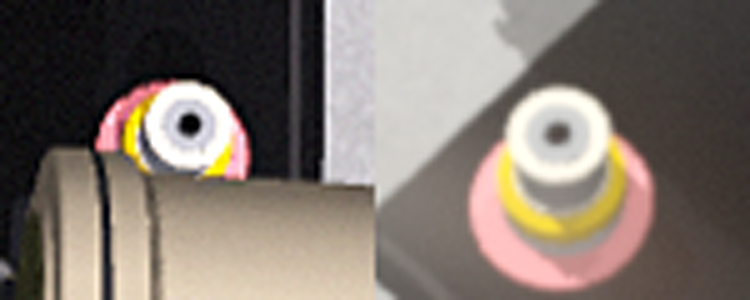

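Both views put the reel at about (0.622,-0.150), level and centred on the tin (its top at (190,124) in the left crop and (557,133) in the right). Picking up the dispenser.

```bash
python3 -m creep '[{"x":0.0005,"y":-0.001,"z":-0.045,"spin":0},{"x":0.0005,"y":-0.001,"z":-0.09,"spin":0},{"x":0.0005,"y":-0.001,"z":-0.12,"spin":0},{"x":0.0005,"y":-0.001,"z":-0.14,"spin":0},{"x":0.0005,"y":-0.001,"z":-0.15,"spin":0},{"x":0.0005,"y":-0.001,"z":-0.152,"spin":0},{"x":0.0005,"y":-0.001,"z":-0.152,"spin":0},{"x":0.0005,"y":-0.001,"z":-0.152,"spin":0}]' 0.07 20
python3 -m creep '[{"x":0,"y":0,"z":0,"spin":0},{"x":0,"y":0,"z":0,"spin":0},{"x":0,"y":0,"z":0,"spin":0},{"x":0,"y":0,"z":0,"spin":0},{"x":0,"y":0,"z":0,"spin":0}]' 0.038 20
```

```text
time: 16.3
ee_pos: [0.4388, -0.0781, 0.0548]
eef_rot: [1.0, -0.024, 0.001, -0.0]
ft_force: [-0.3, 0.4, -0.1]
width: 0.0699
time: 16.92
ee_pos: [0.4384, -0.0782, 0.0543]
eef_rot: [1.0, -0.024, 0.0, -0.0]
ft_force: [0.4, -0.3, 1.0]
width: 0.0457
```

```bash
python3 -m creep '[{"x":0,"y":0,"z":0.015,"spin":0},{"x":0,"y":0,"z":0.045,"spin":0},{"x":0.015,"y":0.018,"z":0.06,"spin":0},{"x":0.043,"y":0.05,"z":0.06,"spin":0},{"x":0.071,"y":0.083,"z":0.06,"spin":0},{"x":0.098,"y":0.116,"z":0.06,"spin":0},{"x":0.126,"y":0.149,"z":0.055,"spin":0},{"x":0.154,"y":0.182,"z":0.05,"spin":0},{"x":0.177,"y":0.209,"z":0.04,"spin":0},{"x":0.188,"y":0.222,"z":0.03,"spin":0},{"x":0.191,"y":0.2255,"z":0.025,"spin":0},{"x":0.191,"y":0.2255,"z":0.025,"spin":0}]' - 20
python3 -m creep '[{"x":0,"y":0,"z":0,"spin":0},{"x":0,"y":0,"z":0,"spin":0},{"x":0,"y":0,"z":0,"spin":0},{"x":0,"y":0,"z":0,"spin":0}]'
```

```text
time: 18.42
ee_pos: [0.6289, 0.1468, 0.0793]
eef_rot: [1.0, -0.024, -0.0, 0.0]
ft_force: [-0.2, -0.1, -1.1]
width: 0.0456
time: 18.92
ee_pos: [0.6293, 0.1473, 0.0793]
eef_rot: [1.0, -0.024, 0.0, -0.0]
ft_force: [0.2, 0.0, -2.0]
width: 0.0456
```

```bash
python3 -m creep '[{"x":0,"y":0,"z":-0.01,"spin":0},{"x":0,"y":0,"z":-0.016,"spin":0},{"x":0,"y":0,"z":-0.019,"spin":0},{"x":0,"y":0,"z":-0.0207,"spin":0},{"x":0,"y":0,"z":-0.0207,"spin":0},{"x":0,"y":0,"z":-0.0207,"spin":0}]'
python3 -m creep '[{"x":0,"y":0,"z":0,"spin":0},{"x":0,"y":0,"z":0,"spin":0},{"x":0,"y":0,"z":0,"spin":0},{"x":0,"y":0,"z":0.01,"spin":0},{"x":0,"y":0,"z":0.04,"spin":0},{"x":0,"y":0,"z":0.085,"spin":0},{"x":0,"y":0,"z":0.13,"spin":0},{"x":-0.01,"y":-0.02,"z":0.15,"spin":0},{"x":-0.025,"y":-0.06,"z":0.15,"spin":-3},{"x":-0.04,"y":-0.105,"z":0.15,"spin":-7},{"x":-0.055,"y":-0.15,"z":0.15,"spin":-11},{"x":-0.07,"y":-0.195,"z":0.15,"spin":-15}]' 0.07
python3 -m creep '[{"x":-0.017,"y":-0.047,"z":0,"spin":-3},{"x":-0.034,"y":-0.095,"z":0,"spin":-6},{"x":-0.05,"y":-0.143,"z":0,"spin":-9},{"x":-0.068,"y":-0.19,"z":0,"spin":-12},{"x":-0.085,"y":-0.238,"z":0,"spin":-15},{"x":-0.1,"y":-0.275,"z":0,"spin":-18},{"x":-0.102,"y":-0.286,"z":0,"spin":-18},{"x":-0.102,"y":-0.286,"z":0,"spin":-18},{"x":-0.102,"y":-0.286,"z":0,"spin":-18},{"x":-0.102,"y":-0.286,"z":0,"spin":-18}]' 0.06
python3 - <<'E'
from m import *
c=snap('wrist','w6.png')
lo,hi,z=C['green'];N,_,st,ce=cv2.connectedComponentsWithStats(mask(c,lo,hi))
for i in range(1,N):
    if st[i,4]>60: print(ce[i],st[i],onplane(c,*ce[i],.084),bydepth(c,*ce[i]))
print(r.read_state()['ee_pos'])
for n in('top','scene'):
    c=snap(n,n+'6.png');u0,v0=(205,160) if n=='top' else (309,160)
    P=[]
    for v in range(v0-35,v0+35):
        for u in range(u0-35,u0+35):
            p=bydepth(c,u,v)
            if .085<p[2]<.1 and np.hypot(p[0]-.63,p[1]-.147)<.04:P.append(p)
    P=np.array(P);print(n,len(P),P.mean(0),np.percentile(P,[3,97],axis=0)) if len(P) else print(n,'none')
E
```

```text
time: 19.68
ee_pos: [0.6295, 0.1474, 0.0586]
eef_rot: [1.0, -0.024, 0.0, -0.0]
ft_force: [0.3, 0.0, -1.9]
width: 0.0455
time: 21.18
ee_pos: [0.5588, -0.0492, 0.2094]
eef_rot: [0.988, -0.156, 0.001, -0.0]
ft_force: [0.4, 0.3, 1.0]
width: 0.0705
time: 22.42
ee_pos: [0.4581, -0.3324, 0.2085]
eef_rot: [0.952, -0.306, 0.0, -0.0]
ft_force: [-0.1, -0.1, -0.8]
width: 0.0598
[256.53373313 109.92953523] [243  95  28  31 667] [ 0.50318425 -0.27352588  0.084     ] [ 0.50317927 -0.27353646  0.08356756]
[256.41649899 193.74647887] [245 181  24  26 497] [ 0.45871129 -0.33541763  0.084     ] [ 0.45877647 -0.3353239   0.08435804]
[ 0.45791348 -0.33262888  0.20849281]
top 199 [0.62785616 0.14771974 0.09259282] [[0.61190269 0.13103884 0.08833951]
 [0.64441888 0.16419722 0.09564336]]
scene 193 [0.6296565  0.14395093 0.09375495] [[0.61246229 0.12862787 0.08706256]
 [0.64517609 0.16268781 0.09764766]]
```

View pics/w6.png

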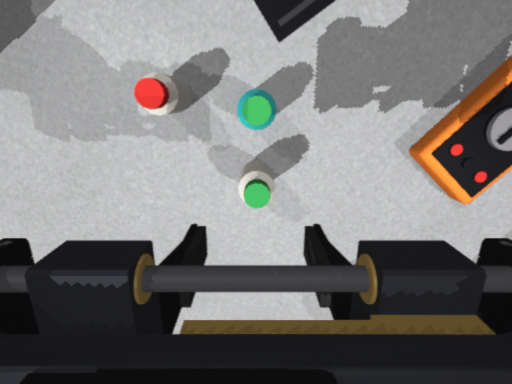

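Wrist view: the target bottle's cap is at (256,194) on a white body, the turquoise one at (257,110), the red one at (151,93). The dispenser stands on blue at about (0.629,0.147). Gripping the green bottle.

```bash
python3 -m creep '[{"x":0.0005,"y":-0.002,"z":-0.04,"spin":0},{"x":0.0005,"y":-0.002,"z":-0.08,"spin":0},{"x":0.0005,"y":-0.002,"z":-0.115,"spin":0},{"x":0.0005,"y":-0.002,"z":-0.14,"spin":0},{"x":0.0005,"y":-0.002,"z":-0.153,"spin":0},{"x":0.0005,"y":-0.002,"z":-0.1565,"spin":0},{"x":0.0005,"y":-0.002,"z":-0.1565,"spin":0},{"x":0.0005,"y":-0.002,"z":-0.1565,"spin":0}]' 0.06 15
python3 -m creep '[{"x":0,"y":0,"z":0,"spin":0},{"x":0,"y":0,"z":0,"spin":0},{"x":0,"y":0,"z":0,"spin":0},{"x":0,"y":0,"z":0,"spin":0},{"x":0,"y":0,"z":0,"spin":0}]' 0.03 15
```

```text
time: 23.58
ee_pos: [0.4583, -0.3359, 0.0529]
eef_rot: [0.952, -0.307, 0.001, 0.0]
ft_force: [0.3, -0.2, 0.1]
width: 0.0599
time: 24.2
ee_pos: [0.4578, -0.3357, 0.0521]
eef_rot: [0.952, -0.307, 0.0, -0.0]
ft_force: [0.4, 0.5, 2.3]
width: 0.0375
```

```bash
python3 -m creep '[{"x":0,"y":0,"z":0.015,"spin":0},{"x":0,"y":0,"z":0.05,"spin":0},{"x":0,"y":0,"z":0.09,"spin":0},{"x":0,"y":0,"z":0.12,"spin":0},{"x":0.01,"y":0.02,"z":0.13,"spin":0},{"x":0.03,"y":0.06,"z":0.13,"spin":0},{"x":0.05,"y":0.1,"z":0.13,"spin":0},{"x":0.072,"y":0.143,"z":0.13,"spin":3},{"x":0.094,"y":0.186,"z":0.13,"spin":6},{"x":0.115,"y":0.229,"z":0.125,"spin":9},{"x":0.137,"y":0.272,"z":0.11,"spin":12},{"x":0.158,"y":0.313,"z":0.09,"spin":15}]' - 15
python3 -m creep '[{"x":0.01,"y":0.02,"z":-0.02,"spin":0},{"x":0.01,"y":0.02,"z":-0.05,"spin":0},{"x":0.01,"y":0.02,"z":-0.07,"spin":0},{"x":0.01,"y":0.02,"z":-0.075,"spin":0},{"x":0.01,"y":0.02,"z":-0.075,"spin":0},{"x":0.01,"y":0.02,"z":-0.075,"spin":0}]'
```

```text
time: 25.7
ee_pos: [0.6169, -0.0212, 0.143]
eef_rot: [0.984, -0.18, 0.001, -0.0]
ft_force: [0.6, -0.4, -0.1]
width: 0.0376
time: 26.45
ee_pos: [0.6265, -0.0029, 0.0682]
eef_rot: [0.984, -0.181, 0.001, -0.0]
ft_force: [-0.3, -0.4, -0.6]
width: 0.0377
```

```bash
python3 -m creep '[{"x":0,"y":0,"z":-0.008,"spin":0},{"x":0,"y":0,"z":-0.012,"spin":0},{"x":0,"y":0,"z":-0.0145,"spin":0},{"x":0,"y":0,"z":-0.0145,"spin":0},{"x":0,"y":0,"z":-0.0145,"spin":0}]'
python3 -m creep '[{"x":0,"y":0,"z":0,"spin":0},{"x":0,"y":0,"z":0,"spin":0},{"x":0,"y":0,"z":0,"spin":0},{"x":0,"y":0,"z":0,"spin":0},{"x":0,"y":0,"z":0.01,"spin":0},{"x":0,"y":0,"z":0.04,"spin":0},{"x":0,"y":0,"z":0.085,"spin":0},{"x":0,"y":0,"z":0.12,"spin":0},{"x":-0.03,"y":0.02,"z":0.15,"spin":0},{"x":-0.06,"y":0.05,"z":0.15,"spin":0},{"x":-0.09,"y":0.09,"z":0.15,"spin":0},{"x":-0.12,"y":0.13,"z":0.15,"spin":0}]' 0.07
python3 -m creep '[{"x":-0.02,"y":0.045,"z":0,"spin":4},{"x":-0.04,"y":0.09,"z":0,"spin":8},{"x":-0.06,"y":0.135,"z":0,"spin":12},{"x":-0.08,"y":0.18,"z":0,"spin":16},{"x":-0.1,"y":0.225,"z":0,"spin":20},{"x":-0.12,"y":0.27,"z":0,"spin":24},{"x":-0.14,"y":0.315,"z":0,"spin":28},{"x":-0.16,"y":0.36,"z":0,"spin":32},{"x":-0.16,"y":0.36,"z":0,"spin":32},{"x":-0.16,"y":0.36,"z":0,"spin":32}]'
python3 m.py | grep -v '^scene pink0'
python3 - <<'E'
from m import *
im=[]
for n in('top','scene'):
    c=snap(n);im.append(c['pixels'])
    B={'reel':(.623,-.151,.058,.075),'disp':(.63,.147,.085,.1),'green':(.626,-.002,.078,.092),'red':(.436,-.206,.078,.092),'cu':(.461,.358,.03,.042)}
    V,U=np.mgrid[0:384,0:512];P=cv2.undistortPoints(np.stack([U,V],-1).reshape(-1,1,2).astype(float),c['K'],np.array([c['k1'],0,0,0,0.]))[:,0]
    X=(np.c_[P,np.ones(len(P))]*c['z_map'].reshape(-1,1)-c['t'])@np.array(c['R'])
    for k,(x,y,a,b) in B.items():
        q=X[(np.hypot(X[:,0]-x,X[:,1]-y)<.035)&(X[:,2]>a)&(X[:,2]<b)];print(n,k,len(q),q.mean(0).round(4) if len(q) else '')
cv2.imwrite('pics/end.png',cv2.resize(np.vstack([im[0][60:250,100:430],im[1][90:280,90:420]]),None,fx=1.5,fy=1.5))
E
```

```text
time: 27.08
ee_pos: [0.6259, -0.0027, 0.0525]
eef_rot: [0.984, -0.18, 0.0, -0.0]
ft_force: [0.5, 0.7, -0.3]
width: 0.0375
time: 28.58
ee_pos: [0.5049, 0.1283, 0.2033]
eef_rot: [0.984, -0.181, 0.0, -0.0]
ft_force: [0.1, 0.6, -0.0]
width: 0.0697
time: 29.82
ee_pos: [0.3464, 0.4867, 0.2028]
eef_rot: [0.995, 0.097, 0.0, 0.0]
ft_force: [0.6, -0.6, 0.5]
width: 0.07
top pink [ 9.2 95.8] [  27  112 1388] [0.7983 0.711  0.004 ] dz [0.783 0.684 0.039] d 1.069
top pink [145.9 154.4] [ 31  30 731] [0.6411 0.3179 0.004 ] dz [0.641 0.317 0.005] d 0.716
top pink [322.6 169.4] [ 31  30 291] [ 0.6132 -0.1483  0.004 ] dz [ 0.603 -0.141  0.045] d 0.631
top pink [  3.6 197.8] [  9  36 247] [0.5152 0.6831 0.004 ] dz [0.513 0.673 0.017] d 0.856
top pink0 [394.9  84.5] [ 35  15 314] [ 0.8578 -0.3483  0.004 ] dz [ 0.847 -0.34   0.025] d 0.926
top pink0 [353.4 236.3] [ 13  12 109] [ 0.4409 -0.2265  0.004 ] dz [ 0.437 -0.206  0.083] d 0.496
top blue [212. 164.] [ 31  30 355] [0.6198 0.1418 0.004 ] dz [0.61  0.136 0.045] d 0.636
top blue [483.  207.7] [ 19  17 209] [ 0.5231 -0.5658  0.004 ] dz [ 0.52  -0.552  
[... 1188 characters left out ...]
] [ 0.6251 -0.0032  0.084 ] dz [ 0.626 -0.004  0.086] d 0.625
reel [0.4422 0.0697 0.036 ] [0.444 0.072 0.   ]
disp [ 0.4361 -0.0768  0.09  ] [ 0.441 -0.086  0.001]
cu [0.4611 0.3577 0.036 ] [0.461 0.357 0.038]
turq [ 0.4973 -0.265   0.084 ] [ 0.497 -0.265  0.085]
base [ 0.0964 -0.0057  0.    ] [ 0.1   -0.006  0.011]
top reel 226 [ 0.6222 -0.1491  0.0663]
top disp 199 [0.6277 0.1475 0.0927]
top green 91 [ 0.6243 -0.0023  0.0836]
top red 104 [ 0.4353 -0.2063  0.0836]
top cu 231 [0.4608 0.3629 0.0363]
scene reel 309 [ 0.6222 -0.1518  0.0676]
scene disp 190 [0.6296 0.144  0.0937]
scene green 111 [ 0.6252 -0.0052  0.0851]
scene red 114 [ 0.4371 -0.2072  0.0849]
scene cu 138 [0.4632 0.3606 0.037 ]
```

View pics/end.png

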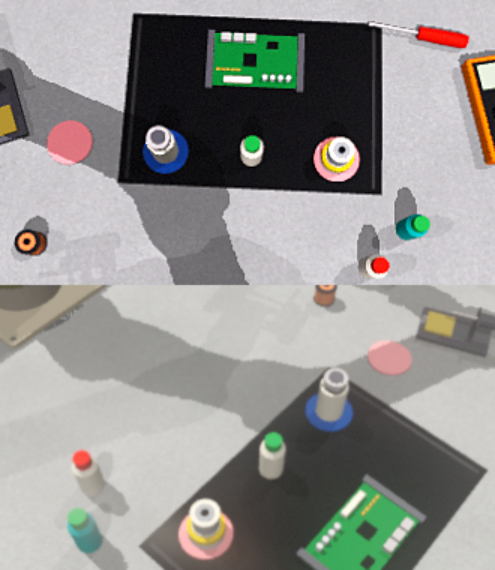

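The picture shows everything upright and in place: stack on pink (340,150), bottle midway (251,148), dispenser on blue (160,145). The red bottle and copper reel have not moved. Handing in.

```bash
python3 -c "
from bench import r
print(r.close_job())"
```

```text
the job is handed in; nothing more can be done
None
```

The job is done and handed in at about 30 s of the 106 s allowed. I moved the items in the order asked: tin onto the pink coaster nearest the base, solder reel onto the tin, dispenser onto the blue coaster, green-capped bottle onto the mat midway.

The last pictures show all four upright and the gripper well clear. Positions are averages over the top and scene views; the tin was measured before the reel went on top.

| Item | Measured x, y (m) | Target x, y (m) |
|---|---|---|
| Tin | 0.623, -0.151 | 0.623, -0.151 (pink coaster) |
| Solder reel | 0.622, -0.150 | 0.623, -0.151 (top of tin) |
| Dispenser | 0.629, 0.146 | 0.6295, 0.147 (blue coaster) |
| Green bottle | 0.625, -0.003 | 0.626, -0.002 (midpoint) |

- **Disagreement:** the two views differ by up to about 3.5 mm in y (dispenser 0.1475 against 0.144). The offset has the same sign for nearly every item, including the red bottle and copper reel, so I put it down to calibration error.
- **Left alone:** the red-capped bottle still measures where it started. The copper reel and the turquoise bottle still show a surface at the right height at their starting points.
- **Failed checks:** none. One measuring script stopped with an error and was redone, and two early move commands were refused for missing keys, so nothing moved.

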